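Fit the tuner's plug-in module, home its handwheel and back off two turns

TASK

On the radio bench, press the loose grey plug-in module fully home in the empty recess of the tuner's panel, so that its block is flush with the panel. Then, by its upright handle, wind the tuner's handwheel clockwise (seen from above) until it is against its stop, back it off counter-clockwise exactly two full turns, and finish there still gripping the handle, holding the wheel still. Leave the other things on the bench where they are.

Things in the scene. Friction and masses are not known exactly. Their poses are not given: they have to be found in the camera images.
- tuner: antenna tuner fixed on the bench, lying on its back with its aluminium panel facing up: 180 mm (its x) x 300 mm (its y) x 80 mm high. Origin under its centre, z up. In its frame the empty recess is centred at x -35, y -90 mm; a second module, already fitted and immovable, shows its rib (26 mm above the panel) at x 45, y -90 mm; the handwheel's axis is at x 0, y 80 mm.
- recess (a point): centre of the floor of the empty rectangular recess, 20 mm below the panel (60 mm above the bench). The recess measures 49 mm along the tuner's x by 37 mm along its y, with a chamfered mouth; same axes as the tuner. It is blind, with a flat floor.
- module: loose plug-in module, grey plastic, about 120 g: a block 46 mm (its x) x 34 mm (its y) x 20 mm high with a grip rib on top, 44 mm long (x), 12 mm thick (y), running from 20 to 46 mm above the underside. Origin under its centre, z up; it starts upright on the bench. It fits the recess either way round (half turn), its x along the tuner's x; fully home its underside is on the recess floor and its block's top is flush with the panel.
- wheel_axis (a point): centre of the handwheel, on its vertical axis at the height of the rim's top, 114 mm above the bench (the panel is at 80). The wheel is a ring 112 mm over its outside, with hub and three spokes.
- wheel (a joint): turn of the handwheel in rad: 0 is hard against the clockwise stop (clockwise seen from above), and it grows as the wheel is turned counter-clockwise (backed off), to 21.4 at the other end. It stays where it is left; turning it takes about 1.5 to 2 N at the handle. At 0 the handle lies in the tuner's +x direction from the wheel's axis. It starts 0.3 to 0.72 of a turn off the stop.
- handle: upright round black handle on the handwheel, 45 mm from the wheel's axis: 16 to 18 mm in diameter, 46 mm tall, standing free above the rim; origin at the centre of its lower end (115 mm above the bench), top at 161 mm. It spins freely about its own axis, so that the gripper need not turn with the wheel.
- transformer: small open-frame transformer, dark steel plates round a copper winding, 46 x 50 x 52 mm high; origin under its centre. Bystander, leave alone.
- relay_can: plain square aluminium can, 36 x 36 x 48 mm high; origin under its centre. Bystander.
- connector: small stepped round steel connector standing upright, 22 mm across, 32 mm high; origin under its centre. Bystander.
- spool: flanged grey plastic spool standing on end, 56 mm across, 41 mm high; origin under its centre. Bystander.
- screwdriver: screwdriver with a black handle lying on the bench. Bystander.
- flux_jar: small round jar with a black lid, 50 mm across, 60 mm high; origin under its centre. Bystander.
Mind the look-alikes: they are no part of the job. Leave any yellow look-alike of the module alone.

How it is judged (in metres and radians):
On the way, in this order (a step that is already met when the one before it is completed fails the run):
1. the module is fully home in the recess, flush with the panel, and the gripper has let go of it (z of module in the frame of recess between -0.003 and 0.002 m and horizontal distance between module and recess below 0.004 m and angle between module's own z axis and vertical below 0.05 rad and angle between the x axis of module and the x axis of tuner, either way round below 0.12 rad and contact force between the fingers and module below 0.1 N), for 0.2 s.
2. the handwheel is wound clockwise to its stop (value of joint wheel below 0.08 rad), for 0.05 s.
At the end, for the whole second after the job is handed in: The handwheel stands still (under 0.1 rad/s) two turns (12.57 rad, within 0.2) off its clockwise stop, the fingers grip its handle with over 2 N, and the module is home: underside within 2 mm of the recess floor, within 4 mm of its centre, tilted under 0.05 rad, square within 0.12 rad (value of joint wheel between 12.366 and 12.766 rad and velocity of joint wheel between -0.1 and 0.1 rad/s and contact force between the fingers and handle above 2 N and z of module in the frame of recess between -0.003 and 0.002 m and horizontal distance between module and recess below 0.004 m and angle between module's own z axis and vertical below 0.05 rad and angle between the x axis of module and the x axis of tuner, either way round below 0.12 rad); the arm keeps its last pose, push and grip.
It fails at once if another thing on the bench is moved more than 30 mm (distance of any of transformer, relay_can, connector, spool, screwdriver, flux_jar from where it was at the start of the episode above 0.03 m).
It also fails if it takes over 72 s, if anything falls off the work surface, if the arm or the gripper's body presses on something with over 40 N, if the wrist force passes 120 N, or if a joint passes its speed limit or range.

ROBOT

A 6-joint arm with a two-finger parallel gripper is mounted at the origin on the work surface. World frame = base frame: x ahead of the robot, y to its left, z up, the work surface at z = 0. Lengths are in m, angles in degrees, forces in N, time in s.
With the tool pointing down it reaches from about 0.25 to 0.725 m from the base axis. Payload 9.7 kg.
Tool frame: the origin (TCP) lies at the very end of the fingers, on their centre line; the grasp point (between the pads) lies grasp_offset behind it (grasp_offset is the distance from the TCP to the grasp point, in m); z points along the fingers, y is the line along which they close (so a half turn about z gives the same grasp; the last joint's range is limited). The gripper opens to 85 mm and grips with 20 to 120 N. Pads are 22 mm wide; open, the fingers measure 114 mm over their backs; the gripper's body (76 mm by 85 mm) begins 54 mm behind the grasp point. The pads swing forward as they close: fully open they stand 13 mm farther back than shut.
Start: joints at [-64.973, 4.979, 10.078, 95.1, 0, 90], TCP at [0.233, -0.498, 0.203] pointing down, gripper open.
Joint ranges: [-179.16, 179.16], [-48.56, 103.87], [-65.8, 70.77], [-126.05, 130.52], [-82.76, 87.17], [-180, 180]. Speed limits (degrees/s): [127.2, 127.2, 147.25, 180, 180, 180].

INTERFACE

Orientations are given as [roll, pitch, yaw] about the fixed x, y, z axes, in that order (R = Rz(yaw) Ry(pitch) Rx(roll)).
In Python, from workcell import get_obs, camera, calibration, job_done, recognise, cut_out, mark_of, grasp_offset gives the robot as it stands.
- The arm moves only by the tool servo_tool, never from a script. Its argument "moves" is a list of rows, each a list of 3 entries, a list of its own where there are three numbers: the turn, a rotation vector about the tool's x, y, z in degrees, then the shift along the tool's x, y, z in m, then the opening in per cent of the stroke, from 0 (shut) to 100 (fully open). In form: [[[ax, ay, az], [x, y, z], claw], ...]. A call has 1 to 12 rows; each row shifts and turns the commanded pose from where the row before left it, along the tool's axes as they then stand; what a row does not reach is not made up. A row lasts 1/10 s, in which the tool goes at most 50 mm and 8.59 degrees, less where a joint would pass 70% of its speed; a pose out of reach is approached as far as the arm can. A call is refused whole if a number of a shift passes 0.05 or a number of a turn 8.59, either way. A call with a gripper value outside its range is refused whole. The fingers move at their own pace and stop on an object; "force" is the grip in N (left out, the last holds). Time passes only in rows, so rows that do not move let the fingers close. It gives the time, the measured TCP pose, the force, the opening and the grip force at its end, in the units of the state.
- get_obs(): the state, without advancing time (a new reading comes with each control period).
- camera(name): name is "side" or "top" or "wrist"; returns (picture, depth): 400x640x3 uint8, red, green, blue; 400x640 float32, m along the optical axis (not along the pixel's ray), 0 where there is no reading.
- calibration(name): a dict with "camera_matrix" (3x3 intrinsics, pixels), "R" (3x3) and "t" (3): a world point X has camera coordinates R X + t. Camera axes: x right, y down, z forward; pixel columns grow to the right and rows downward; lengths in m; the calibration is good to about 2 mm. The wrist camera is an equidistant fisheye: a pixel r from the principal point sees the ray r / f radians off the axis. A picture is of the moment at which its call begins: read the wrist's pose just before it. calibration takes no time and is no camera call; for the wrist camera it gives the pose at the moment of the call.
- job_done(): hands the job in; it is judged then, once.
Trained networks look in the newest picture that a camera, given by its name, has taken for a name from the list of things; names that differ only in an ending like _2 or _b are one class to them, and where a whole thing is asked for, a point or a joint stands for the part that bears it (a point fixed in the world has none). Each returns a list of dicts, best first, with "score" (0 to 1); they miss things now and then, are a little off and sometimes report something else, mostly with a low value. They report only what shows in the picture. A call takes as long as a camera call. They do not tell look-alikes from the thing itself.
- recognise(name, camera): "xyz" ([x, y, z] in m, in the coordinates of the camera as it stood for that picture, good to about 4 mm: the middle of the surface that is visible of it).
- cut_out(name, camera): "mask" (400x640 bool, what is visible of it).
- mark_of(name, camera): "xyz" ([x, y, z] in m, in the coordinates of the camera as it stood for that picture, good to about 4 mm: a listed point, or the origin of a listed thing).
The state is a dict: "time": time; "q": joint angles; "qd": joint speeds; "joint_efforts": joint torques, N m; "ee_pos": TCP position; "tcp_rot": TCP orientation; "wrist_force": force on the tool from outside, world axes, zero at the start; "torque": the same for the moment, N m; "opening": finger opening in m; "grasp_force": force on a finger pad.
Only numpy, scipy, OpenCV 4.12 (cv2) and the standard library are available. Lean on these libraries where they do the work, as an engineer would, in place of code of your own. Each camera call takes 0.05 s, during which the arm holds its last target. There are 200 camera calls.

## Working session

There is one attempt and no reset: what is moved stays moved. The work goes in short steps, Python scripts to look and compute and a tool call to move; the robot and the scene stay as the last step left them, time stands still between calls to the robot, and variables do not carry over. Pictures are saved under pics/ and viewed, at most 10 in all, crops included, and the job is handed in when it is done.

Besides the shell and the picture viewer there is one more tool, called after "Emit:" as a command line: name --argument value ..., lists and objects as JSON in quotes. servo_tool: Moves the arm, as the interface text tells. Its arguments: {"type":"object","properties":{"moves":{"type":"array"},"force":{"type":"number"}},"required":["moves"]}

```bash
mkdir -p pics; ls; cat > h.py <<'E'
import numpy as np, cv2
from workcell import *
def w(c,p): return np.array(c["R"]).T@(np.array(p)-np.array(c["t"]))
def look(n):
    c=calibration(n); im,d=camera(n); return c,im,d
def deproj(c,d,m):
    K=np.array(c["camera_matrix"]); v,u=np.nonzero(m&(d>0)); z=d[v,u]
    P=np.stack([(u-K[0,2])/K[0,0]*z,(v-K[1,2])/K[1,1]*z,z],1)
    return (P-np.array(c["t"]))@np.array(c["R"])
def save(n,im): cv2.imwrite(f"pics/{n}.png",im[:,:,::-1])
E
python3 - <<'E'
from h import *
o=get_obs(); print(o, grasp_offset)
for n in("top","side"):
    c,im,d=look(n); save(n+"1",im); print(n,np.round(w(c,[0,0,0]),3))
    for k in("module","recess","wheel_axis","handle","tuner"):
        for f in (mark_of,recognise):
            try: print(k,f.__name__,[(round(r["score"],2),np.round(w(c,r["xyz"]),4).tolist()) for r in f(k,n)[:3]])
            except Exception as e: print(k,e)
E
```

```text
pics
{'time': 0.0, 'q': array([-6.49751543e+01,  5.01024152e+00,  1.00322445e+01,  9.51005580e+01,
        2.77824575e-04,  9.00008272e+01]), 'qd': array([-0.09778434,  0.03199832,  0.02765439, -0.00058957, -0.05851524,
       -0.04508334]), 'joint_efforts': array([ 3.92955571e-04, -5.20385814e+01,  4.64807332e+01,  1.60393986e-02,
        2.11120806e-05, -2.35572116e-05]), 'ee_pos': array([ 0.23253486, -0.49810498,  0.20237156]), 'tcp_rot': array([-1.79921445e+02, -2.76690125e-04,  2.50240181e+01]), 'wrist_force': array([-0.40449194, -0.76490858,  0.46856308]), 'torque': array([ 0.05339449,  0.00631056, -0.00469697]), 'grasp_force': 0.0, 'opening': 0.08543918883021377} 0.0187
top [0.356 0.013 1.119]
module call [(0.64, [0.4703, -0.2152, -0.0001]), (0.59, [0.5611, -0.2664, -0.0034]), (0.53, [0.3729, -0.2268, 0.0013])]
module call [(0.77, [0.5556, -0.2612, 0.0191]), (0.75, [0.4634, -0.2107, 0.0214]), (0.6, [0.3729, -0.2189, 0.0219])]
recess call [(0.58, [0.4942, 0.0128, 0.057])]
recess call [(0.97, [0.5364, 0.0971, 0.0762]), (0.63, [0.5357, -0.3561, 0.0433])]
wheel_axis call [(0.95, [
[... 306 characters left out ...]
5568, 0.1746, 0.1131])]
side [ 0.353 -0.668  0.846]
module call [(0.7, [0.4444, -0.1283, -0.0]), (0.63, [0.3696, -0.2279, -0.0015]), (0.61, [0.559, -0.2726, 0.0046])]
module call [(0.94, [0.3708, -0.2367, 0.021]), (0.88, [0.5605, -0.2781, 0.0251]), (0.8, [0.4594, -0.2257, 0.0166])]
recess call [(0.68, [0.4901, 0.0106, 0.0644]), (0.27, [0.461, -0.2216, -0.0023])]
recess call [(0.89, [0.5344, 0.0394, 0.0798])]
wheel_axis call [(0.85, [0.5538, 0.1727, 0.1123])]
wheel_axis call [(0.79, [0.5354, 0.0412, 0.0815])]
handle call [(0.47, [0.5156, 0.1555, 0.1126])]
handle call [(0.72, [0.4132, 0.4304, 0.0386]), (0.44, [0.5121, 0.1465, 0.1404])]
tuner call []
tuner call [(0.62, [0.5316, 0.0413, 0.081])]
```

View pics/top1.png

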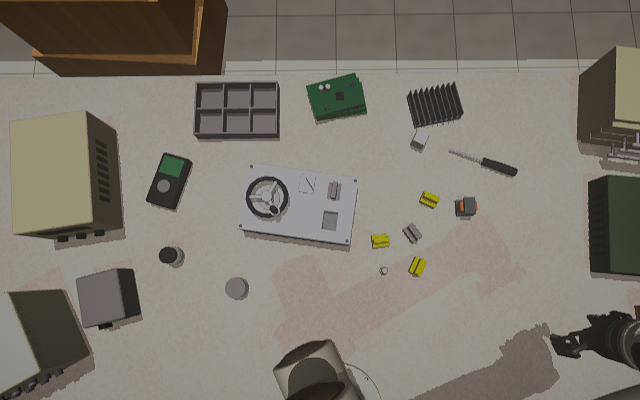

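View pics/side1.png

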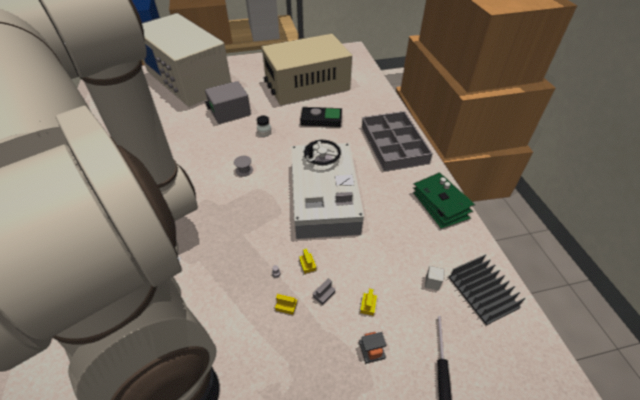

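The top view shows the grey module at (412,232). The yellow look-alikes are at (381,241), (429,199) and (417,267). Only the one at (412,232) is grey, so it is the one meant. The recess shows at (330,221), the fitted module at (334,190), and the handle at about (272,210). I'll confirm with a crop and measure.

```bash
cat > m.py <<'E'
from h import *
def rect(P): 
    (cx,cy),(a,b),t=cv2.minAreaRect((P[:,:2]*1000).astype(np.float32)); return np.round([cx,cy,a,b,t],1)
def yaw_pca(P):
    Q=P[:,:2]-P[:,:2].mean(0); v=np.linalg.svd(Q,full_matrices=False)[2][0]; return np.degrees(np.arctan2(v[1],v[0]))%180
E
python3 - <<'E'
from m import *
c,im,d=look("top"); save("crop",cv2.resize(im[180:290,350:480],None,fx=5,fy=5,interpolation=cv2.INTER_CUBIC))
A=deproj(c,d,np.ones(d.shape,bool))
near=np.hypot(A[:,0]-.463,A[:,1]+.212)<.032
B=A[near]; print("z",np.round(np.percentile(B[:,2],[1,10,50,90,99]),4))
rb=B[(B[:,2]>.036)&(B[:,2]<.055)]; print("rib",len(rb),rb.mean(0),rect(rb),yaw_pca(rb))
bl=B[B[:,2]>.012]; print("blk",len(bl),rect(bl))
T=A[(np.hypot(A[:,0]-.54,A[:,1]-.1)<.2)]
p=T[(T[:,2]>.074)&(T[:,2]<.088)]; print("panel",len(p),rect(p),np.median(p[:,2]))
hl=T[(T[:,2]>.05)&(T[:,2]<.068)]; hl=hl[np.hypot(hl[:,0]-.494,hl[:,1]-.013)<.04]; print("recess",len(hl),hl.mean(0) if len(hl) else 0, rect(hl) if len(hl) else 0)
f=T[(T[:,2]>.095)&(T[:,2]<.115)]; f2=f[np.hypot(f[:,0]-.56,f[:,1]-.01)<.04]; print("fitrib",len(f2),f2.mean(0),yaw_pca(f2))
r=T[(T[:,2]>.105)&(T[:,2]<.12)]; r=r[np.hypot(r[:,0]-.5535,r[:,1]-.178)<.07]; print("wheel",len(r),cv2.minEnclosingCircle((r[:,:2]*1000).astype(np.float32)))
h=T[(T[:,2]>.145)]; print("handle",len(h),h.mean(0), rect(h))
E
```

```text
z [-0.0047 -0.0027  0.0159  0.0447  0.048 ]
rib 82 [ 0.4654335  -0.21496642  0.04450025] [ 466.3 -215.4   43.4   12.3   34.8] 34.51433742262469
blk 208 [ 466.7 -215.5   45.3   35.8   34.5]
panel 6326 [544.1  99.4 300.9 181.   81.1] 0.07984582130774129
recess 244 [0.49688086 0.01551402 0.05953375] [496.7  15.4  36.6  47.2  81.1]
fitrib 79 [0.57322669 0.00290592 0.10507734] 170.81337044508066
wheel 722 ((554.6843872070312, 177.1024169921875), 56.494529724121094)
handle 40 [0.51547851 0.15428276 0.15866442] [515.8 154.8  14.9  14.4  86.1]
```

View pics/crop.png

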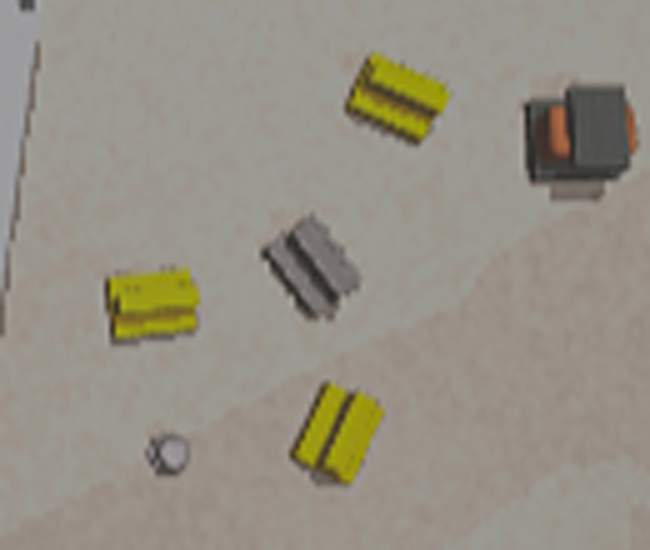

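The crop confirms it: the plain grey module is in the middle at (308,268), with yellow look-alikes around it. Next I move above it and check with the wrist camera.

Emit:
servo_tool --moves '[[[0,0,-4.75],[0,0,0],60],[[0,0,-4.75],[0,0,0],60],[[0,0,0],[0.044,-0.0126,0],50],[[0,0,0],[0.044,-0.0126,0],50],[[0,0,0],[0.044,-0.0126,0],50],[[0,0,0],[0.044,-0.0126,0],50],[[0,0,0],[0.044,-0.0126,0],50],[[0,0,0],[0.044,-0.0126,0],50],[[0,0,0],[0.044,-0.0126,0],50],[[0,0,0],[0.044,-0.0126,0],50],[[0,0,0],[0,0,0],50],[[0,0,0],[0,0,0],50]]' --force 40

```text
time: 2.35
ee_pos: [0.4659, -0.215, 0.203]
tcp_rot: [-180.0, 0.0, 34.7]
wrist_force: [0.2, 0.1, -0.0]
opening: 0.0429
grasp_force: 0.0
```

```bash
cat >> h.py <<'E'
def wpts(c,d,m):
    """fisheye wrist pixels -> world"""
    K=np.array(c["camera_matrix"]); v,u=np.nonzero(m&(d>0)); z=d[v,u]
    x=(u-K[0,2])/K[0,0]; y=(v-K[1,2])/K[1,1]; r=np.hypot(x,y)+1e-9; k=np.tan(np.minimum(r,1.4))/r
    P=np.stack([x*k*z,y*k*z,z],1); P=P[r<1.2]
    return (P-np.array(c["t"]))@np.array(c["R"])
E
cat > wr.py <<'E'
from m import *
def state(): 
    o=get_obs(); print("t",round(o["time"],2),np.round(o["ee_pos"],4),np.round(o["tcp_rot"],2),"F",np.round(o["wrist_force"],1),"op",round(o["opening"],4),"g",round(float(o["grasp_force"]),1),"q",np.round(o["q"],1)); return o
E
python3 - <<'E'
from wr import *
state(); c,im,d=look("wrist"); save("w1",im)
A=wpts(c,d,np.ones(d.shape,bool)); B=A[np.hypot(A[:,0]-.466,A[:,1]+.215)<.035]
print("z",np.round(np.percentile(B[:,2],[1,10,50,90,99]),4))
rb=B[(B[:,2]>.036)&(B[:,2]<.055)]; print("rib",len(rb),rb.mean(0),rect(rb),yaw_pca(rb))
bl=B[(B[:,2]>.012)&(B[:,2]<.055)]; print("blk",len(bl),rect(bl))
print([np.round(w(c,r["xyz"]),4) for r in mark_of("module","wrist")])
E
```

```text
t 2.35 [ 0.4659 -0.215   0.203 ] [-1.7999e+02  2.0000e-02  3.4670e+01] F [ 0.2  0.1 -0. ] op 0.0429 g 0.0 q [-2.480e+01 -1.000e-01  4.800e+00  9.490e+01 -0.000e+00  1.206e+02]
z [0.0009 0.2388 0.3173 0.3331 0.3359]
rib 457 [ 0.46466728 -0.21692713  0.04720698] [ 464.  -217.5   44.8   11.    34.7] 34.68090803528182
blk 1209 [ 464.  -217.9   46.2   33.2   34.3]
[array([ 0.3759, -0.2286,  0.0017]), array([ 0.5524, -0.2658,  0.0031]), array([ 4.675e-01, -2.147e-01,  2.000e-04])]
```

Emit:
servo_tool --moves '[[[0,0,0],[-0.0015,0.0006,0.045],50],[[0,0,0],[0,0,0.045],50],[[0,0,0],[0,0,0.045],50],[[0,0,0],[0,0,0.03],50],[[0,0,0],[0,0,0.014],50],[[0,0,0],[0,0,0],50],[[0,0,0],[0,0,0],0],[[0,0,0],[0,0,0],0],[[0,0,0],[0,0,0],0],[[0,0,0],[0,0,0],0],[[0,0,0],[0,0,0],0]]' --force 50

```text
time: 3.55
ee_pos: [0.4649, -0.2172, 0.0246]
tcp_rot: [180.0, -0.0, 34.5]
wrist_force: [0.6, -0.5, -0.5]
opening: 0.0004
grasp_force: 0.0
```

```bash
python3 - <<'E'
from wr import *
state(); c,im,d=look("wrist"); c2,i2,d2=look("side")
save("w2",np.hstack([cv2.resize(im,(480,300)),cv2.resize(i2[220:370,230:430],(400,300),interpolation=cv2.INTER_CUBIC)])[:, :800] if 0 else np.vstack([cv2.resize(im,(480,300)),cv2.resize(i2[220:340,230:422],(480,300),interpolation=cv2.INTER_CUBIC)]))
E
```

```text
t 3.55 [ 0.4649 -0.2172  0.0246] [ 1.7996e+02 -2.0000e-02  3.4530e+01] F [ 0.6 -0.5 -0.5] op 0.0004 g 0.0 q [-25.    0.3 -14.6  75.1  -0.  120.4]
```

View pics/w2.png

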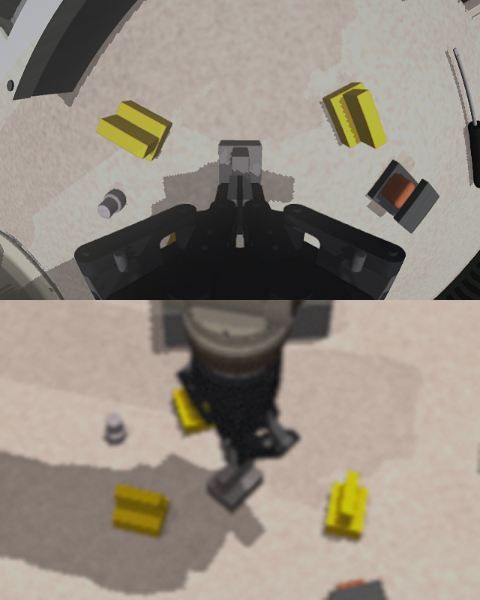

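```bash
python3 - <<'E'
from wr import *
state(); c,im,d=look("wrist"); print("cam",w(c,[0,0,0])); save("w3",cv2.resize(im[170:330,220:420],None,fx=3.5,fy=3.5,interpolation=cv2.INTER_CUBIC))
A=wpts(c,d,np.ones(d.shape,bool)); B=A[(np.hypot(A[:,0]-.475,A[:,1]+.21)<.06)&(A[:,2]<.06)&(A[:,2]>.008)]
for lo,hi in((.012,.03),(.036,.055)):
    b=B[(B[:,2]>lo)&(B[:,2]<hi)]; print(len(b),rect(b),np.round(np.percentile(b[:,2],[5,50,95]),4))
E
```

```text
t 3.65 [ 0.4648 -0.2171  0.0243] [ 1.7999e+02 -1.0000e-02  3.4530e+01] F [-0.4  0.7 -0.2] op 0.0001 g 0.0 q [-25.    0.3 -14.6  75.1   0.  120.4]
cam [ 0.51870412 -0.178885    0.19662633]
1940 [ 469.5 -213.4   33.2   34.4   34.1] [0.0174 0.0215 0.0227]
726 [ 476.5 -208.6   14.5   11.9   35. ] [0.0398 0.0473 0.0484]
```

View pics/w3.png

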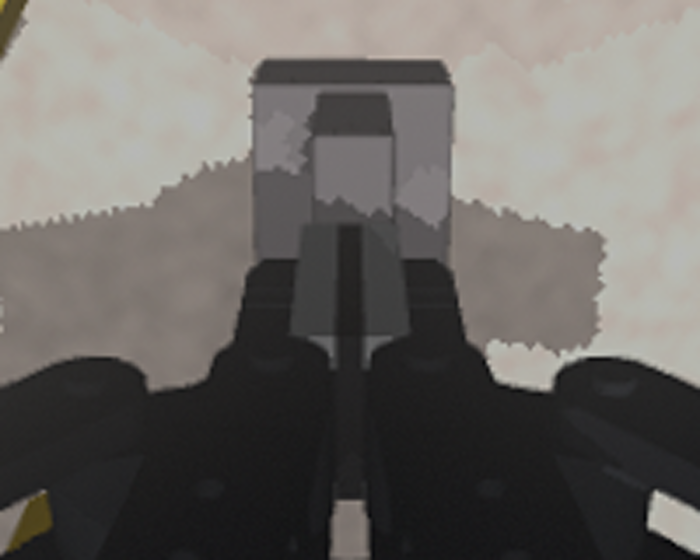

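```bash
python3 - <<'E'
from wr import *
o=state(); c,im,d=look("wrist")
def px(X):
    K=np.array(c["camera_matrix"]); p=np.array(c["R"])@X+np.array(c["t"]); r=np.hypot(p[0],p[1]); th=np.arctan2(r,p[2]); return np.array([K[0,2]+K[0,0]*th*p[0]/r,K[1,2]+K[1,1]*th*p[1]/r])
def crop(p): return np.round((p-[220,170])*3.5)
print("TCP",crop(px(o["ee_pos"])),"tcp+30up",crop(px(o["ee_pos"]+[0,0,.03])))
M=np.zeros(d.shape,bool)
for cu,cv in((320,235),(320,270),(320,325),(385,240),(385,300),(348,240),(348,300),(348,400),(280,270),(355,200),(300,400)):
    m=M.copy(); m[int(170+cv/3.5),int(220+cu/3.5)]=1; P=wpts(c,d,m); 
    if len(P): q=P[0]-o["ee_pos"]; t=np.radians(34.5); print((cu,cv),"tool xyz mm",np.round(1000*np.array([q[0]*np.cos(t)+q[1]*np.sin(t),q[0]*np.sin(t)-q[1]*np.cos(t),-q[2]]),1), "z",P[0][2])
E
```

```text
t 3.7 [ 0.4647 -0.2171  0.0242] [180.    -0.    34.53] F [-0.4  0.7 -0.9] op -0.0001 g 0.0 q [-25.    0.3 -14.6  75.1   0.  120.4]
TCP [353. 212.] tcp+30up [354. 286.]
(320, 235) tool xyz mm [ 11.1  -4.8 -37.5] z 0.061637239409004084
(320, 270) tool xyz mm [ 11.3  -4.5 -49.4] z 0.07357916585773787
(320, 325) tool xyz mm [ 11.4  -4.1 -64.1] z 0.08826643406533219
(385, 240) tool xyz mm [ 11.5   4.  -39.7] z 0.06391052714148421
(385, 300) tool xyz mm [ 11.1   3.5 -57. ] z 0.08116042453385484
(348, 240) tool xyz mm [ 11.3  -1.  -39.2] z 0.0633561610085782
(348, 300) tool xyz mm [ 11.2  -1.  -57.2] z 0.0813863695227213
(348, 400) tool xyz mm [  3.7  -1.  -67.9] z 0.09204389312694662
(280, 270) tool xyz mm [  7.7  -9.8 -41.5] z 0.06562546199486247
(355, 200) tool xyz mm [ 11.   -0.  -23.5] z 0.04768827528481616
(300, 400) tool xyz mm [ 12.8  -5.6 -83.3] z 0.10742897700051335
```

The fingers are shut above the rib. The depth image puts the visible fingertips at z≈0.058, about 34 mm behind the reported TCP, and the module has not moved. I'll open, go lower by that amount, and grip again, watching the force.

Emit:
servo_tool --moves '[[[0,0,0],[0,0,0],50],[[0,0,0],[0,0,0],50],[[0,0,0],[0,0,0],50],[[0,0,0],[0,0,0],50],[[0,0,0],[0,0,0.01],50],[[0,0,0],[0,0,0.01],50],[[0,0,0],[0,0,0.006],50],[[0,0,0],[0,0,0.005],50],[[0,0,0],[0,0,0],50]]' --force 50

```text
time: 4.65
ee_pos: [0.4641, -0.2169, -0.008]
tcp_rot: [-179.9, 0.0, 34.5]
wrist_force: [-0.4, 0.5, 0.2]
opening: 0.0431
grasp_force: 0.0
```

Emit:
servo_tool --moves '[[[0,0,0],[0,0,0],0],[[0,0,0],[0,0,0],0],[[0,0,0],[0,0,0],0],[[0,0,0],[0,0,0],0],[[0,0,0],[0,0,0],0]]'

```text
time: 5.15
ee_pos: [0.465, -0.2173, -0.0064]
tcp_rot: [180.0, -0.0, 34.5]
wrist_force: [-0.0, 0.1, 2.7]
opening: 0.0108
grasp_force: 49.4
```

Gripped: the opening reads 10.8 mm. Next I lift. The turn must be −136.6° about tool z, to yaw 171.1, because joint 6 would pass its limit going the other way.

Emit:
servo_tool --moves '[[[0,0,0],[0,0,-0.02],0],[[0,0,0],[0,0,-0.04],0],[[0,0,0],[0,0,-0.05],0],[[0,0,-8.04],[0,0,0],0],[[0,0,-8.04],[0,0,0],0],[[0,0,-8.04],[0,0,0],0],[[0,0,-8.04],[0,0,0],0],[[0,0,-8.04],[0,0,0],0],[[0,0,-8.04],[0,0,0],0],[[0,0,-8.04],[0,0,0],0],[[0,0,-8.04],[0,0,0],0],[[0,0,-8.04],[0,0,0],0]]' --force 70

```text
time: 6.35
ee_pos: [0.4644, -0.217, 0.1026]
tcp_rot: [-180.0, -0.0, 107.2]
wrist_force: [-0.0, -0.1, -1.7]
opening: 0.0108
grasp_force: 69.4
```

Emit:
servo_tool --moves '[[[0,0,-8.04],[0,0,0],0],[[0,0,-8.04],[0,0,0],0],[[0,0,-8.04],[0,0,0],0],[[0,0,-8.04],[0,0,0],0],[[0,0,-8.04],[0,0,0],0],[[0,0,-8.04],[0,0,0],0],[[0,0,-8.04],[0,0,0],0],[[0,0,-8.04],[0,0,0],0],[[0,0,0],[0,0,0],0],[[0,0,0],[0,0,0],0]]'

```text
time: 7.35
ee_pos: [0.4645, -0.2171, 0.1029]
tcp_rot: [180.0, -0.0, 171.0]
wrist_force: [0.1, -0.3, -1.8]
opening: 0.0104
grasp_force: 69.4
```

Emit:
servo_tool --moves '[[[0,0,0],[0.005,0.03,0],0],[[0,0,0],[0,0.05,0],0],[[0,0,0],[0,0.05,0],0],[[0,0,0],[0,0.03,0],0],[[0,0,0],[0,0,0],0],[[0,0,0],[0,0,0],0]]'

```text
time: 7.95
ee_pos: [0.4842, -0.0577, 0.103]
tcp_rot: [-180.0, -0.0, 171.2]
wrist_force: [-1.3, 0.3, -1.8]
opening: 0.0108
grasp_force: 69.4
```

```bash
cat > rec.py <<'E'
from wr import *
o=state(); c,im,d=look("wrist"); A=wpts(c,d,np.ones(d.shape,bool))
t=np.radians(-8.9); ex=np.array([np.cos(t),np.sin(t)]); ey=np.array([-np.sin(t),np.cos(t)])
def loc(P,o0): q=(P[:,:2]-o0)*1000; return np.stack([q@ex,q@ey,P[:,2]*1000],1)
L=loc(A,np.array([.496,.0156]))
b=L[(abs(L[:,0])<40)&(abs(L[:,1])<40)&(L[:,2]>50)&(L[:,2]<76)]
if len(b): print("recess(tuner axes about .496,.0156) n",len(b),"rect",rect(b),"pct",np.percentile(b[:,0],[1,50,99]).round(1),np.percentile(b[:,1],[1,50,99]).round(1),np.percentile(b[:,2],[1,50,99]).round(1))
p=L[(abs(L[:,0])<60)&(abs(L[:,1])<60)&(L[:,2]>76)&(L[:,2]<85)]; print("panel z",np.median(p[:,2]) if len(p) else None)
f=L[(abs(L[:,0]-80)<35)&(abs(L[:,1])<15)&(L[:,2]>97)&(L[:,2]<112)]; 
if len(f): print("fitted rib",len(f),rect(f),"z",np.median(f[:,2]))
M=loc(A,o["ee_pos"][:2]); zb=o["ee_pos"][2]*1000+6.4
m=M[(abs(M[:,0])<40)&(abs(M[:,1])<30)&(M[:,2]>zb+14)&(M[:,2]<zb+26)]; print("module block about TCP",len(m),rect(m) if len(m) else 0,"z top",np.median(m[:,2]) if len(m) else 0,"exp",zb+20)
E
python3 rec.py; python3 - <<'E'
from m import *
c,im,d=look("wrist"); save("w4",im)
E
```

```text
t 7.95 [ 0.4842 -0.0577  0.103 ] [-179.99   -0.    171.16] F [-1.3  0.3 -1.8] op 0.0108 g 69.4 q [ -6.8  -4.4 -10.4  84.   -0.    2. ]
recess(tuner axes about .496,.0156) n 3110 rect [-1.73050e+03 -1.16520e+03  4.84204e+04  3.55882e+04  3.00000e-01] pct [-23.6   0.6  21.9] [-16.3   2.   16.4] [60.1 61.7 75.5]
panel z 81.4483807486817
fitted rib 115 [ 6.33642e+04 -1.04650e+03  1.56313e+04  7.84170e+03  4.99000e+01] z 107.43672151788569
module block about TCP 1599 [-1.27362e+04  7.10100e+02  1.97091e+04  3.43754e+04  2.00000e-01] z top 130.73730206208063 exp 129.4386769771965
```

View pics/w4.png

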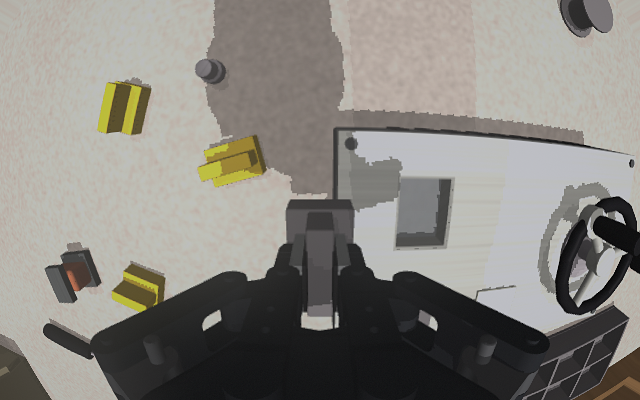

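The wrist view shows the module in the gripper at (320,235), the recess at (424,213), and the handle at (615,235). I move it over the recess and check again.

Emit:
servo_tool --moves '[[[0,0,0],[0.0018,0.03,0],0],[[0,0,0],[0,0.03,0],0],[[0,0,0],[0,0.0123,0],0],[[0,0,0],[0,0,0.014],0],[[0,0,0],[0,0,0.01],0],[[0,0,0],[0,0,0],0],[[0,0,0],[0,0,0],0]]'

```text
time: 8.75
ee_pos: [0.493, 0.0125, 0.0785]
tcp_rot: [-180.0, -0.1, 171.1]
wrist_force: [-0.2, -0.6, -0.1]
opening: 0.0105
grasp_force: 69.5
```

```bash
python3 rec.py; python3 - <<'E'
from m import *
c,im,d=look("wrist"); save("w5",cv2.resize(im[150:300,220:420],None,fx=4,fy=4,interpolation=cv2.INTER_CUBIC))
E
```

```text
t 8.75 [0.493  0.0125 0.0785] [-1.7998e+02 -6.0000e-02  1.7113e+02] F [-0.2 -0.6 -0.1] op 0.0105 g 69.5 q [  1.5  -3.4 -12.1  81.3  -0.   10.3]
recess(tuner axes about .496,.0156) n 508 rect [-21358.8  -2848.7  37534.7   7376.7     89.7] pct [-24.1 -20.4 -17.8] [-21.4  -3.   15.8] [60.2 61.6 73.5]
panel z 81.5288860027002
fitted rib 59 [54675.  -2670.1 10452.3  2631.5    88.7] z 98.41812102159963
module block about TCP 1604 [-13020.9    823.2  19455.4  34233.       0. ] z top 106.28813071104305 exp 104.94437803382344
```

View pics/w5.png

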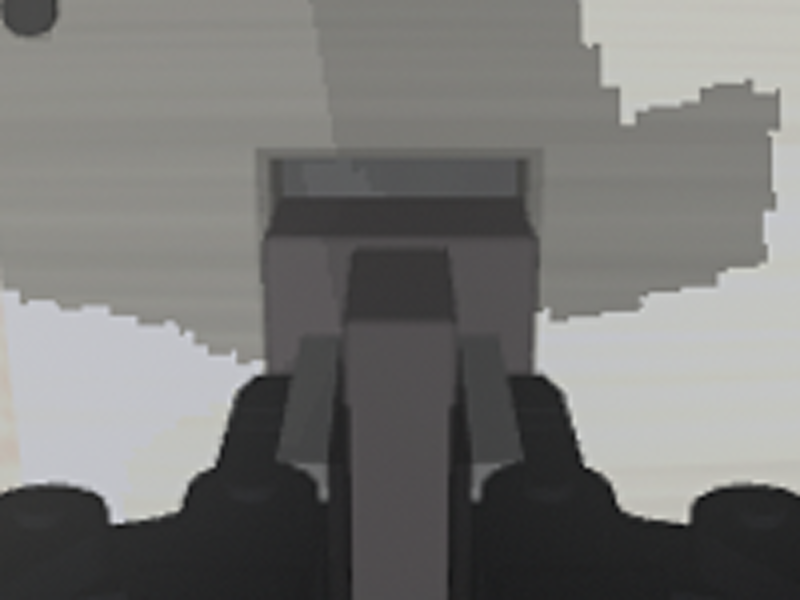

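```bash
cat > prof.py <<'E'
from rec import *
K=L[(abs(L[:,1]+2.7)<8)&(L[:,0]<-12)&(L[:,0]>-35)&(L[:,2]<90)]
K=K[np.argsort(K[:,0])]
for x0 in np.arange(-31,-12,.5):
    k=K[(K[:,0]>=x0)&(K[:,0]<x0+.5)]
    if len(k): print(x0,len(k),k[:,2].round(1).min(),k[:,2].round(1).max())
k=L[(L[:,2]<90)&(L[:,0]>-23)&(L[:,0]<-18)]
for y0 in list(np.arange(-26,-16,.5))+list(np.arange(12,22,.5)):
    q=k[(k[:,1]>=y0)&(k[:,1]<y0+.5)]
    if len(q): print("y",y0,len(q),q[:,2].min().round(1),q[:,2].max().round(1))
E
python3 prof.py
```

```text
t 8.85 [0.4935 0.0128 0.0793] [-1.8000e+02  2.0000e-02  1.7115e+02] F [ 0.6  0.5 -2.2] op 0.0108 g 69.5 q [  1.5  -3.4 -12.1  81.3  -0.   10.3]
recess(tuner axes about .496,.0156) n 624 rect [-2.07424e+04 -2.82160e+03  8.32570e+03  3.74148e+04  1.30000e+00] pct [-23.9 -20.3 -17.1] [-21.4  -2.6  15.8] [60.2 61.7 74.7]
panel z 81.52490579406913
fitted rib 86 [54697.9 -2546.6 11062.1  2905.8    85.1] z 99.38454072152305
module block about TCP 1606 [-12951.1    873.3  34470.7  19545.2     89.6] z top 107.05700158842981 exp 105.71951489859043
-31.0 27 80.6 82.4
-30.5 23 80.2 82.6
-30.0 25 80.2 82.8
-29.5 14 80.2 82.2
-29.0 25 79.6 81.5
-28.5 9 79.2 81.0
-28.0 19 78.2 79.8
-24.5 18 89.0 89.9
-24.0 9 88.1 89.0
-23.5 22 61.1 62.4
-23.0 15 60.6 62.7
-22.5 14 60.4 62.6
-22.0 25 60.3 63.1
-21.5 23 61.0 62.9
-21.0 14 60.8 63.1
-20.5 14 60.5 62.8
-20.0 22 60.3 61.9
-19.5 21 59.7 62.7
-19.0 23 60.1 62.9
-18.5 13 60.9 62.7
-18.0 23 60.4 63.2
-17.5 18 60.9 62.5
-17.0 1 60.0 60.0
y -26.0 2 81.3 82.2
y -25.5 9 81.3 82.7
y -25.0 8 80.1 81.7
y -24.5 5 80.9 81.9
y -24.0 9 80.7 82.0
y -23.5 8 81.3 82.5
y -23.0 8 80.5 81.9
y -22.5 9 80.0 81.8
y -22.0 9 79.3 80.6
y -21.5 20 61.4 78.2
y -21.0 15 60.3 70.7
y -20.5 6 61.2 63.3
y -20.0 8 60.8 62.1
y -19.5 8 60.4 62.2
y -19.0 6 60.8 61.9
y -18.5 3 61.5 62.7
y -18.0 9 60.0 62.2
y -17.5 7 60.7 63.0
y -17.0 6 60.6 61.7
y -16.5 2 63.1 63.2
y 12.0 2 60.2 60.4
y 12.5 9 60.2 62.1
y 13.0 7 60.1 62.3
y 13.5 7 60.5 62.1
y 14.0 4 61.4 62.2
y 14.5 3 60.7 61.1
y 15.0 8 60.5 62.6
y 15.5 26 61.3 80.2
y 16.0 5 79.5 80.8
y 16.5 6 79.0 81.5
y 17.0 8 79.8 82.5
y 17.5 10 80.7 82.6
y 18.0 3 80.8 81.7
y 18.5 8 80.8 82.3
y 19.0 8 80.6 81.8
y 19.5 8 80.4 81.8
y 20.0 8 80.5 82.5
y 20.5 7 80.4 82.5
y 21.0 6 81.0 82.4
y 21.5 6 81.1 82.5
```

The recess mouth is visible and nearly centred. I shift +0.8 mm in tool x and −0.3 mm in tool y, then descend slowly.

Emit:
servo_tool --moves '[[[0,0,0],[0.0008,-0.0003,0],0],[[0,0,0],[0,0,0.003],0],[[0,0,0],[0,0,0.003],0],[[0,0,0],[0,0,0.003],0],[[0,0,0],[0,0,0.003],0],[[0,0,0],[0,0,0],0],[[0,0,0],[0,0,0],0]]'

```text
time: 9.6
ee_pos: [0.4926, 0.0133, 0.067]
tcp_rot: [-180.0, -0.0, 171.2]
wrist_force: [-0.3, 0.4, -1.4]
opening: 0.0105
grasp_force: 69.5
```

Underside at ≈0.073 with no force, so it is in the mouth. I continue down.

Emit:
servo_tool --moves '[[[0,0,0],[0,0,0.004],0],[[0,0,0],[0,0,0.004],0],[[0,0,0],[0,0,0.003],0],[[0,0,0],[0,0,0.002],0],[[0,0,0],[0,0,0.001],0],[[0,0,0],[0,0,0],0]]'

```text
time: 10.2
ee_pos: [0.4925, 0.0133, 0.0536]
tcp_rot: [180.0, 0.0, 171.2]
wrist_force: [-2.6, -0.2, 5.0]
opening: 0.0108
grasp_force: 70.1
```

Emit:
servo_tool --moves '[[[0,0,0],[0,0,0.001],0],[[0,0,0],[0,0,0.001],0],[[0,0,0],[0,0,0],0]]'

```text
time: 10.5
ee_pos: [0.4926, 0.0133, 0.0535]
tcp_rot: [180.0, 0.1, 171.2]
wrist_force: [-10.2, 0.8, 21.0]
opening: 0.0106
grasp_force: 72.9
```

Emit:
servo_tool --moves '[[[0,0,0],[0,0,0.001],0],[[0,0,0],[0,0,0.001],0],[[0,0,0],[0,0,0],0]]'

```text
time: 10.8
ee_pos: [0.4928, 0.0133, 0.0535]
tcp_rot: [180.0, 0.2, 171.2]
wrist_force: [-16.9, -0.0, 37.0]
opening: 0.0111
grasp_force: 75.3
```

It's solid on the floor: the underside computes to 0.0599. I relieve the push, let go, and rise.

Emit:
servo_tool --moves '[[[0,0,0],[0,0,-0.003],0],[[0,0,0],[0,0,0],0],[[0,0,0],[0,0,0],45],[[0,0,0],[0,0,0],45],[[0,0,0],[0,0,0],45],[[0,0,0],[0,0,0],45],[[0,0,0],[0,0,-0.02],45],[[0,0,0],[0,0,-0.04],45],[[0,0,0],[0,0,-0.05],45],[[0,0,0],[0,0,-0.03],45],[[0,0,0],[0,0,0],45],[[0,0,0],[0,0,0],45]]'

```text
time: 12.0
ee_pos: [0.493, 0.0133, 0.1923]
tcp_rot: [180.0, 0.1, 171.2]
wrist_force: [0.7, 0.6, -0.1]
opening: 0.0386
grasp_force: 0.0
```

```bash
python3 - <<'E'
import rec as r
from m import *
L=r.L; q=L+[2.5,2.8,0]
b=q[(abs(q[:,0])<20)&(abs(q[:,1])<15)&(abs(q[:,1])>9)]; print("blk top z",np.percentile(b[:,2],[5,50,95]).round(1), "panel",np.median(q[(abs(q[:,0])<40)&(abs(q[:,1])>24)&(abs(q[:,1])<40)&(q[:,2]<90)][:,2]))
for s in(1,-1):
    for a in(1,-1):
        k=b[(s*b[:,0]>8)&(a*b[:,1]>0)]; print(s,a,len(k),np.median(k[:,2]).round(2) if len(k) else 0)
rb=q[(abs(q[:,0])<30)&(abs(q[:,1])<12)&(q[:,2]>95)&(q[:,2]<112)]; print("rib",rect(rb)/1000, np.median(rb[:,2]))
T=r.A; h=T[(T[:,2]>.15)&(T[:,2]<.17)&(np.hypot(T[:,0]-.515,T[:,1]-.155)<.03)]
if len(h): print("handle",len(h),h.mean(0),rect(h))
w_=T[(T[:,2]>.105)&(T[:,2]<.119)&(np.hypot(T[:,0]-.555,T[:,1]-.177)<.07)]
if len(w_): print("wheel",len(w_),cv2.minEnclosingCircle((w_[:,:2]*1000).astype(np.float32)))
save("w6",r.im)
E
```

```text
t 12.0 [0.493  0.0133 0.1923] [1.7999e+02 5.0000e-02 1.7121e+02] F [ 0.7  0.6 -0.1] op 0.0386 g 0.0 q [ 1.5 -3.1  0.7 93.7 -0.  10.3]
recess(tuner axes about .496,.0156) n 187 rect [-2.12530e+03 -3.02240e+03  4.74192e+04  3.74739e+04  1.00000e-01] pct [-25.5 -20.7  21.5] [-21.8 -20.4  15.6] [60.  70.1 75.8]
panel z 81.53040181351199
fitted rib 577 [76300.5 -2321.4 11715.6 44738.5    90. ] z 107.40137280287746
module block about TCP 15 [-6274.3   828.8 39103.6  5865.5    88. ] z top 224.21226378202408 exp 218.7166764596146
blk top z [ 81.3 307.6 323.9] panel 81.55636285943353
1 1 73 81.6
1 -1 85 81.59
-1 1 1553 309.25
-1 -1 1617 309.06
rib [3.43900e-01 7.50000e-01 4.36796e+01 1.14338e+01 3.00000e-04] 107.41141052376597
handle 411 [0.51245963 0.15110515 0.15948929] [513.5 152.8  15.6  16.6  43.7]
wheel 4407 ((551.5089111328125, 174.08497619628906), 56.577308654785156)
```

View pics/w6.png

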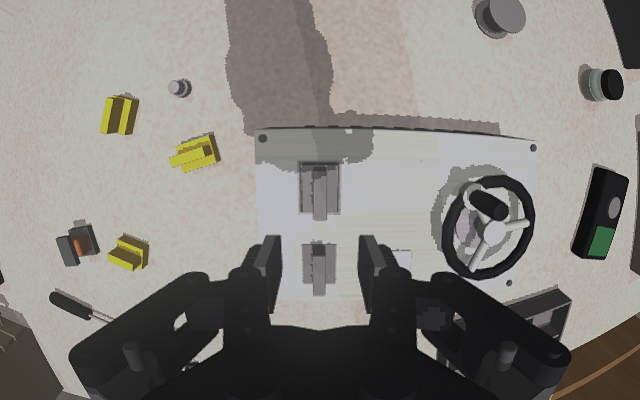

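The picture shows the module seated at (319,190), with its block top flush at 81.6 against 81.5 for the panel and its rib the same height as the fitted one. The handle is at (487,203) on the wheel. Next I go to the handle.

Emit:
servo_tool --moves '[[[0,0,0],[0.0006,0.042,0],45],[[0,0,0],[0,0.05,0],45],[[0,0,0],[0,0.05,0],45],[[0,0,0],[0,0,0],45],[[0,0,0],[0,0,0.03],45],[[0,0,0],[0,0,0.03],45],[[0,0,0],[0,0,0.025],45],[[0,0,0],[0,0,0.014],45],[[0,0,0],[0,0,0],45],[[0,0,0],[0,0,0],45]]'

```text
time: 13.05
ee_pos: [0.5138, 0.1535, 0.0935]
tcp_rot: [-180.0, 0.0, 171.2]
wrist_force: [0.2, 0.7, 0.0]
opening: 0.0385
grasp_force: 0.0
```

Emit:
servo_tool --moves '[[[0,0,0],[0,0,0],0],[[0,0,0],[0,0,0],0],[[0,0,0],[0,0,0],0],[[0,0,0],[0,0,0],0],[[0,0,0],[0,0,0],0]]' --force 40

```text
time: 13.55
ee_pos: [0.5142, 0.1537, 0.0946]
tcp_rot: [180.0, 0.1, 171.2]
wrist_force: [-2.0, -2.1, 6.4]
opening: 0.0157
grasp_force: 39.2
```

```bash
cat > circ.py <<'E'
import numpy as np,sys
a,b,n=map(float,sys.argv[1:4]); th=np.radians(np.linspace(a,b,int(n)+1)); p=45*np.stack([-np.cos(th),np.sin(th)],1)
print("[",", ".join(f"[[0,0,0],[{x/1000:.4f},{y/1000:.4f},0],0]" for x,y in np.diff(p,axis=0)),"]")
E
python3 circ.py 219 39 12;python3 circ.py 39 0 3; python3 -c "
from wr import *
o=state();c,im,d=look('wrist');A=wpts(c,d,np.ones(d.shape,bool));p=o['ee_pos'];h=A[(np.hypot(A[:,0]-p[0],A[:,1]-p[1])<.02)&(A[:,2]>.112)&(A[:,2]<.165)];print(len(h),np.percentile(h,[2,50,98],axis=0).round(4))
w_=A[(A[:,2]>.105)&(A[:,2]<.119)&(np.hypot(A[:,0]-.555,A[:,1]-.177)<.07)];print('wheel',cv2.minEnclosingCircle((w_[:,:2]*1000).astype(np.float32)))"
```

```text
[ [[0,0,0],[0.0061,0.0100,0],0], [[0,0,0],[0.0033,0.0113,0],0], [[0,0,0],[0.0003,0.0117,0],0], [[0,0,0],[-0.0027,0.0114,0],0], [[0,0,0],[-0.0056,0.0103,0],0], [[0,0,0],[-0.0081,0.0085,0],0], [[0,0,0],[-0.0100,0.0061,0],0], [[0,0,0],[-0.0113,0.0033,0],0], [[0,0,0],[-0.0117,0.0003,0],0], [[0,0,0],[-0.0114,-0.0027,0],0], [[0,0,0],[-0.0103,-0.0056,0],0], [[0,0,0],[-0.0085,-0.0081,0],0] ]
[ [[0,0,0],[-0.0055,-0.0086,0],0], [[0,0,0],[-0.0034,-0.0096,0],0], [[0,0,0],[-0.0012,-0.0101,0],0] ]
t 13.55 [0.5142 0.1537 0.0946] [1.7997e+02 1.1000e-01 1.7120e+02] F [-2.  -2.1  6.4] op 0.0157 g 39.2 q [16.6  2.3 -4.8 82.9 -0.  25.4]
5199 [[0.5008 0.1386 0.114 ]
 [0.5064 0.1557 0.1512]
 [0.5206 0.1708 0.1633]]
wheel ((544.816162109375, 182.42312622070312), 55.04140853881836)
```

Emit:
servo_tool --moves '[[[0,0,0],[0,0,-0.003],0],[[0,0,0],[0.0061,0.01,0],0],[[0,0,0],[0.0033,0.0113,0],0],[[0,0,0],[0.0003,0.0117,0],0],[[0,0,0],[0,0,0],0]]'

```text
time: 14.1
ee_pos: [0.5103, 0.1883, 0.0949]
tcp_rot: [-179.9, 0.1, 171.2]
wrist_force: [9.3, -1.2, -12.8]
opening: 0.0161
grasp_force: 41.3
```

Emit:
servo_tool --moves '[[[0,0,0],[-0.0035,0.0114,0.002],0],[[0,0,0],[-0.0056,0.0103,0],0],[[0,0,0],[-0.0081,0.0085,0],0],[[0,0,0],[-0.01,0.0061,0],0],[[0,0,0],[-0.0113,0.0033,0],0],[[0,0,0],[-0.0117,0.0003,0],0],[[0,0,0],[0,0,0],0]]'

```text
time: 14.8
ee_pos: [0.5663, 0.2186, 0.0947]
tcp_rot: [-179.9, 0.1, 171.1]
wrist_force: [-1.2, -7.5, 4.3]
opening: 0.0164
grasp_force: 43.2
```

Emit:
servo_tool --moves '[[[0,0,0],[-0.0114,-0.0027,0],0],[[0,0,0],[-0.0103,-0.0056,0],0],[[0,0,0],[-0.0085,-0.0081,0],0],[[0,0,0],[-0.0055,-0.0086,0],0],[[0,0,0],[-0.0034,-0.0096,0],0],[[0,0,0],[-0.0012,-0.0101,0],0],[[0,0,0],[0,-0.002,0],0],[[0,0,0],[0,-0.002,0],0],[[0,0,0],[0,0,0],0]]'

```text
time: 15.7
ee_pos: [0.5981, 0.1682, 0.0947]
tcp_rot: [179.7, 0.1, 171.3]
wrist_force: [1.3, 13.9, 2.2]
opening: 0.016
grasp_force: 42.9
```

Emit:
servo_tool --moves '[[[0,0,0],[0,-0.002,0],0],[[0,0,0],[0,0,0],0],[[0,0,0],[0,0,0],0]]'

```text
time: 16.0
ee_pos: [0.5981, 0.1681, 0.0948]
tcp_rot: [179.5, 0.1, 171.4]
wrist_force: [2.8, 22.3, 0.3]
opening: 0.0165
grasp_force: 43.1
```

```bash
python3 circ.py 0 180 12; python3 circ.py 180 360 12; python3 -c "
from wr import *
state();state()"
```

```text
[ [[0,0,0],[0.0015,0.0116,0],0], [[0,0,0],[0.0045,0.0109,0],0], [[0,0,0],[0.0072,0.0093,0],0], [[0,0,0],[0.0093,0.0072,0],0], [[0,0,0],[0.0109,0.0045,0],0], [[0,0,0],[0.0116,0.0015,0],0], [[0,0,0],[0.0116,-0.0015,0],0], [[0,0,0],[0.0109,-0.0045,0],0], [[0,0,0],[0.0093,-0.0072,0],0], [[0,0,0],[0.0072,-0.0093,0],0], [[0,0,0],[0.0045,-0.0109,0],0], [[0,0,0],[0.0015,-0.0116,0],0] ]
[ [[0,0,0],[-0.0015,-0.0116,0],0], [[0,0,0],[-0.0045,-0.0109,0],0], [[0,0,0],[-0.0072,-0.0093,0],0], [[0,0,0],[-0.0093,-0.0072,0],0], [[0,0,0],[-0.0109,-0.0045,0],0], [[0,0,0],[-0.0116,-0.0015,0],0], [[0,0,0],[-0.0116,0.0015,0],0], [[0,0,0],[-0.0109,0.0045,0],0], [[0,0,0],[-0.0093,0.0072,0],0], [[0,0,0],[-0.0072,0.0093,0],0], [[0,0,0],[-0.0045,0.0109,0],0], [[0,0,0],[-0.0015,0.0116,0],0] ]
t 16.0 [0.5981 0.1681 0.0948] [1.7950e+02 9.0000e-02 1.7139e+02] F [ 2.8 22.3  0.3] op 0.0165 g 43.1 q [15.5 13.7  7.9 84.   0.4 24.1]
t 16.0 [0.5981 0.1681 0.0948] [1.7950e+02 9.0000e-02 1.7139e+02] F [ 2.8 22.3  0.3] op 0.0165 g 43.1 q [15.5 13.7  7.9 84.   0.4 24.1]
```

It's hard against the stop (22 N, no further motion) at (0.5981, 0.1681). Now I back off; the first row also takes up the 5 mm overtravel.

Emit:
servo_tool --moves '[[[0,0,0],[0.0015,0.0166,0],0],[[0,0,0],[0.0045,0.0109,0],0],[[0,0,0],[0.0072,0.0093,0],0],[[0,0,0],[0.0093,0.0072,0],0],[[0,0,0],[0.0109,0.0045,0],0],[[0,0,0],[0.0116,0.0015,0],0],[[0,0,0],[0.0116,-0.0015,0],0],[[0,0,0],[0.0109,-0.0045,0],0],[[0,0,0],[0.0093,-0.0072,0],0],[[0,0,0],[0.0072,-0.0093,0],0],[[0,0,0],[0.0045,-0.0109,0],0],[[0,0,0],[0.0015,-0.0116,0],0]]'

```text
time: 17.2
ee_pos: [0.5089, 0.1818, 0.0947]
tcp_rot: [179.9, 0.1, 171.2]
wrist_force: [9.6, 1.5, 3.9]
opening: 0.0158
grasp_force: 43.2
```

Emit:
servo_tool --moves '[[[0,0,0],[-0.0023,-0.0116,0],0],[[0,0,0],[-0.0045,-0.0109,0],0],[[0,0,0],[-0.0072,-0.0093,0],0],[[0,0,0],[-0.0093,-0.0072,0],0],[[0,0,0],[-0.0109,-0.0045,0],0],[[0,0,0],[-0.0116,-0.0015,0],0],[[0,0,0],[-0.0116,0.0015,0],0],[[0,0,0],[-0.0109,0.0045,0],0],[[0,0,0],[-0.0093,0.0072,0],0],[[0,0,0],[-0.0072,0.0093,0],0],[[0,0,0],[-0.0045,0.0109,0],0],[[0,0,0],[-0.0015,0.0116,0],0]]'

```text
time: 18.4
ee_pos: [0.5981, 0.1677, 0.0946]
tcp_rot: [-180.0, -0.1, 171.2]
wrist_force: [-6.3, -1.2, 10.8]
opening: 0.0163
grasp_force: 44.0
```

Emit:
servo_tool --moves '[[[0,0,0],[0.0015,0.0116,0],0],[[0,0,0],[0.0045,0.0109,0],0],[[0,0,0],[0.0072,0.0093,0],0],[[0,0,0],[0.0093,0.0072,0],0],[[0,0,0],[0.0109,0.0045,0],0],[[0,0,0],[0.0116,0.0015,0],0],[[0,0,0],[0.0116,-0.0015,0],0],[[0,0,0],[0.0109,-0.0045,0],0],[[0,0,0],[0.0093,-0.0072,0],0],[[0,0,0],[0.0072,-0.0093,0],0],[[0,0,0],[0.0045,-0.0109,0],0],[[0,0,0],[0.0015,-0.0116,0],0]]'

```text
time: 19.6
ee_pos: [0.5089, 0.1817, 0.0946]
tcp_rot: [179.9, -0.0, 171.2]
wrist_force: [3.8, 1.5, 6.4]
opening: 0.0163
grasp_force: 43.5
```

Emit:
servo_tool --moves '[[[0,0,0],[-0.0015,-0.0116,0],0],[[0,0,0],[-0.0045,-0.0109,0],0],[[0,0,0],[-0.0072,-0.0093,0],0],[[0,0,0],[-0.0093,-0.0072,0],0],[[0,0,0],[-0.0109,-0.0045,0],0],[[0,0,0],[-0.0116,-0.0015,0],0],[[0,0,0],[-0.0116,0.0015,0],0],[[0,0,0],[-0.0109,0.0045,0],0],[[0,0,0],[-0.0093,0.0072,0],0],[[0,0,0],[-0.0072,0.0093,0],0],[[0,0,0],[-0.0045,0.0109,0],0],[[0,0,0],[-0.0015,0.0116,0],0]]'

```text
time: 20.8
ee_pos: [0.598, 0.1677, 0.0946]
tcp_rot: [-180.0, -0.1, 171.2]
wrist_force: [-7.1, -1.7, 11.2]
opening: 0.0163
grasp_force: 44.0
```

Emit:
servo_tool --moves '[[[0,0,0],[0,0,0],0],[[0,0,0],[0,0,0],0],[[0,0,0],[0,0,0],0]]'

```text
time: 21.1
ee_pos: [0.598, 0.1682, 0.0946]
tcp_rot: [179.9, -0.0, 171.2]
wrist_force: [-1.9, 1.5, 8.0]
opening: 0.0161
grasp_force: 43.8
```

```bash
python3 - <<'E'
from wr import *
state()
c,im,d=look("top"); A=deproj(c,d,np.ones(d.shape,bool)); q=A[(A[:,2]>.1)&(A[:,2]<.112)&(np.hypot(A[:,0]-.497,A[:,1]-.015)<.03)]; print("module rib",len(q),q.mean(0) if len(q) else 0)
h=A[(A[:,2]>.09)&(A[:,2]<.17)&(np.hypot(A[:,0]-.6,A[:,1]-.17)<.03)]; print(len(h))
save("end",im[120:300,220:520]) 
E
```

```text
t 21.1 [0.598  0.1682 0.0946] [ 1.7994e+02 -5.0000e-02  1.7122e+02] F [-1.9  1.5  8. ] op 0.0161 g 43.8 q [15.7 14.   8.3 84.3  0.1 24.4]
module rib 81 [0.49660998 0.01593094 0.10553344]
0
```

```bash
python3 -c "
from workcell import *
print(job_done())"
```

```text
the job is handed in; nothing more can be done
None
```

I handed the job in at about 21 s of the 72 s. By my measurements the module is flush in the recess, and the wheel was wound to its stop and backed off two full turns, with the gripper still holding the handle still (44 N); no verdict came back.

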